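# Put the pantry jars on their pads and load the tin lane

### The job

Put the pantry things away: stand each lidded glass jar upright and wholly on the round pad of its lid's colour, and let the orange-banded tin, upright, into the upper half of the sloping lane so that it slides down and comes to rest against the stop. Do not drop or topple the jars, and leave everything standing still and let go.

Things in the scene. Friction and masses are not known exactly. Their poses are not given: they have to be found in the camera images.
- jar_red_center (a point): Centre (half-way up, on the axis) of the small empty upright glass jar with the red screwed-on lid: round, 56 mm diameter, 80 mm tall, clear straight glass wall with the red lid on the top 14 mm, about 0.18 kg. z is the jar's axis. It stands on the table, so its centre starts 40 mm up.
- jar_blue_center (a point): Centre (half-way up, on the axis) of the small empty upright glass jar with the blue screwed-on lid: round, 56 mm diameter, 80 mm tall, clear straight glass wall with the blue lid on the top 14 mm, about 0.18 kg. z is the jar's axis. It stands on the table, so its centre starts 40 mm up.
- jar_green_center (a point): Centre (half-way up, on the axis) of the small empty upright glass jar with the green screwed-on lid: round, 56 mm diameter, 80 mm tall, clear straight glass wall with the green lid on the top 14 mm, about 0.18 kg. z is the jar's axis. It stands on the table, so its centre starts 40 mm up.
- pad_red: Flat round solid red pad, 86 mm diameter, 8 mm thick, fixed to the table; origin at the centre of its underside, so its top is 8 mm above the origin. It takes the jar with the red lid.
- pad_blue: Flat round solid blue pad, 86 mm diameter, 8 mm thick, fixed to the table; origin at the centre of its underside, so its top is 8 mm above the origin. It takes the jar with the blue lid.
- pad_green: Flat round solid green pad, 86 mm diameter, 8 mm thick, fixed to the table; origin at the centre of its underside, so its top is 8 mm above the origin. It takes the jar with the green lid.
- tin_center (a point): Centre (half-way up, on the axis) of the round orange-banded tin with bare metal ends: 60 mm diameter, 56 mm tall, about 0.2 kg, standing upright on the table. z is its axis.
- lane: Fixed slippery aluminium chute, 250 mm long, 86 mm wide inside, floor sloping 16 degrees; side walls 6 mm thick, 14 mm above the floor. Origin on the table under its middle; level x points to the open raised end, y across. Floor top is 48 mm up at x = 0. Black stop plate, 50 mm high, at the low end; a tin resting against it has its centre at x = -93, z = +50 mm.
- lane_entry (a point): Point on the lane floor's mid-line in the upper half, 67 mm from the lane's origin towards the raised end, 67 mm up; axes as the lane's. An upright tin let go here slides down by itself within a second. Held upright over it, the tin's uphill rim meets the floor with its centre 37 mm above this point. Grip the tin above half height so fingers clear walls and floor.
Things that resemble listed ones, but are neither listed nor needed, are in the scene too. Several things have the shape of the pad_blue; the one meant has the colours described above.

How it is judged (in metres and radians):
On the way:
1. the tin is in the upper half of the lane, upright and down at its floor (x of tin_center in the frame of lane between 0.015 and 0.13 m and y of tin_center in the frame of lane between -0.025 and 0.025 m and z of tin_center in the frame of lane between 0.065 and 0.14 m and angle between tin_center's own z axis and vertical below 0.5 rad), for 0.05 s.
At the end, for the whole second after the job is handed in: Each jar upright (0.12 rad), let go and still on the pad of its lid's colour, axis within 15 mm of the pad's centre; tin let go and still on the lane floor at the stop: centre at lane x -105 to -84 mm, y within 18 mm, z 38 to 62 mm, tilt under 0.45 rad (horizontal distance between jar_red_center and pad_red below 0.015 m and z of jar_red_center in the frame of pad_red between 0.04 and 0.054 m and angle between each of jar_red_center, jar_blue_center, jar_green_center's own z axis and vertical below 0.12 rad and linear speed of each of jar_red, jar_blue, jar_green, tin below 0.02 m/s and horizontal distance between jar_blue_center and pad_blue below 0.015 m and z of jar_blue_center in the frame of pad_blue between 0.04 and 0.054 m and horizontal distance between jar_green_center and pad_green below 0.015 m and z of jar_green_center in the frame of pad_green between 0.04 and 0.054 m and x of tin_center in the frame of lane between -0.105 and -0.084 m and y of tin_center in the frame of lane between -0.018 and 0.018 m and z of tin_center in the frame of lane between 0.038 and 0.062 m and angle between tin_center's own z axis and vertical below 0.45 rad); the robot touches nothing.
It fails at once if the red-lidded jar is toppled or dropped (let go in the air with its foot more than about 40 mm above the table) (angle between jar_red_center's own z axis and vertical above 0.9 rad or (height (world z) of jar_red_center above 0.08 m and contact force between jar_red and anything else below 0.001 N)).
It fails at once if the blue-lidded jar is toppled or dropped (let go in the air with its foot more than about 40 mm above the table) (angle between jar_blue_center's own z axis and vertical above 0.9 rad or (height (world z) of jar_blue_center above 0.08 m and contact force between jar_blue and anything else below 0.001 N)).
It fails at once if the green-lidded jar is toppled or dropped (let go in the air with its foot more than about 40 mm above the table) (angle between jar_green_center's own z axis and vertical above 0.9 rad or (height (world z) of jar_green_center above 0.08 m and contact force between jar_green and anything else below 0.001 N)).
It also fails if it takes over 99 s, if anything falls off the work surface, if the arm or the gripper's body presses on something with over 40 N, if the wrist force passes 120 N, or if a joint passes its speed limit or range.

### The arm

A 7-joint arm with a two-finger parallel gripper is mounted at the origin on the work surface. World frame = base frame: x ahead of the robot, y to its left, z up, the work surface at z = 0. Lengths are in m, angles in degrees, forces in N, time in s.
With the tool pointing down it reaches from about 0.425 to 1.025 m from the base axis. Payload 9.4 kg.
Tool frame: the origin (TCP) lies midway between the tips of the shut fingers; the grasp point (between the pads) lies 19 mm behind it; z points along the fingers, x is the direction in which the jaws open and shut, and the axes are right-handed (so a half turn about z gives the same grasp; the last joint's range is limited). The gripper opens to 93 mm and grips with 3 to 60 N. Pads are 15 mm wide; open, the fingers measure 128 mm over their backs; the gripper's body (75 mm by 188 mm) begins 65 mm behind the grasp point.
Start: joints at [-80.942, 34.337, -0.143, 91.639, 0.103, 54.024, -4.572], TCP at [0.169, 0.705, 0.219] pointing down, gripper open.
Joint ranges: [-147.43, 147.43], [-19.82, 112.94], [-74.19, 73.91], [6.32, 146.72], [-59.91, 239.91], [6.04, 106.73], [-150.56, 150.56]. Speed limits (degrees/s): [127.2, 127.2, 172.46, 172.46, 180, 180, 180].

### API

Orientations are given as a 3x3 rotation matrix whose columns are the frame's x, y, z axes.
In Python, from station import arm, get_image, finish_job gives the robot as it stands.
- The arm moves only by the shell command python3 -m jog 'ROWS' [OPENING] [FORCE]. ROWS is JSON, a list of rows, each a list of 4 numbers: the shift along the world's x, y, z in mm, then the turn about the world's z in rad. A call has 1 to 20 rows; each row shifts and turns the pose as measured when the row begins; what a row does not reach is not made up. A row lasts 1/10 s, in which the tool goes at most 50 mm and 8.59 degrees, less where a joint would pass 70% of its speed; a pose out of reach is approached as far as the arm can. A call with a gripper value outside its range is refused whole. OPENING is the opening, from 0 (shut) to 1 (fully open), set as the call begins (- or left out, the last holds). The fingers move at their own pace and stop on an object; FORCE is the grip in N (left out, the last holds). Time passes only in rows, so rows that do not move let the fingers close. It gives the time, the measured TCP pose, the force and the opening at its end, in the units of the state.
- arm.sense(): the state, without advancing time (a new reading comes with each control period).
- get_image(name): name is "scene" or "top" or "wrist"; returns a dict with "image" (384x512x3 uint8, blue, green, red), "range_z" (384x512 float32, m along the optical axis (not along the pixel's ray), 0 where there is no reading), "vfov" (degrees; the focal length in pixels is half the picture's height over the tangent of half this angle, whatever the lens; pixels are square), "cx", "cy" (the principal point, pixels), "T" (4x4, takes a point from camera to world coordinates); the wrist camera has in their place "mount" (4x4, takes a point from camera to tool coordinates, whose origin is the TCP and whose axes are the tool frame's). Camera axes: x right, y down, z forward; pixel columns grow to the right and rows downward; lengths in m; the calibration is good to about 2 mm. The wrist camera is an equidistant fisheye: a pixel r from the principal point sees the ray r / f radians off the axis. A picture is of the moment at which its call begins: read the wrist's pose just before it.
- finish_job(): hands the job in, once; it reports no verdict.
The state is a dict: "time": time; "qpos": joint angles; "joint_vel": joint speeds; "joint_efforts": joint torques, N m; "eef_pos": TCP position; "orientation": TCP orientation; "wrist_force": force on the tool from outside, world axes, zero at the start; "moment": the same for the moment, N m; "gripper_width": finger opening in m.
Only numpy, scipy, OpenCV 4.12 (cv2) and the standard library are available. Lean on these libraries where they do the work, as an engineer would, in place of code of your own. Each camera call takes 0.05 s, during which the arm holds its last target.

## Working session

There is one attempt and no reset: what is moved stays moved. The work goes in short steps, Python scripts to look and compute and a shell command to move; the robot and the scene stay as the last step left them, time stands still between calls to the robot, and variables do not carry over. Pictures are saved under pics/ and viewed, and the job is handed in when it is done.

```bash
ls; mkdir -p pics; cat > h.py <<'E'
import numpy as np,cv2
from station import arm,get_image,finish_job
def f(im): return im["image"].shape[0]/2/np.tan(np.radians(im["vfov"]/2))
def ray(im,u,v):
    T=np.array(im["T"]);d=np.array([(u-im["cx"])/f(im),(v-im["cy"])/f(im),1.])
    return T[:3,3],T[:3,:3]@d
def plane(im,u,v,z):
    o,d=ray(im,u,v);return o+d*(z-o[2])/d[2]
def cloud(im):
    h,w=im["range_z"].shape;u,v=np.meshgrid(np.arange(w),np.arange(h));r=im["range_z"]
    P=np.stack([(u-im["cx"])/f(im)*r,(v-im["cy"])/f(im)*r,r],-1);T=np.array(im["T"])
    return P@T[:3,:3].T+T[:3,3]
E
python3 - <<'E'
from h import *
import pickle
for n in["scene","top"]:
    im=get_image(n);pickle.dump(im,open(n+".pkl","wb"));cv2.imwrite(f"pics/{n}0.png",cv2.resize(im["image"],(800,600)))
    print(n,im["vfov"],im["cx"],im["cy"],np.array(im["T"]).round(3))
print(arm.sense())
E
```

```text
pics
scene 52.975207342535604 259.1524617781613 192.10468456607194 [[-0.857  0.442 -0.263  0.769]
 [ 0.515  0.737 -0.438  0.418]
 [ 0.    -0.511 -0.86   0.96 ]
 [ 0.     0.     0.     1.   ]]
top 55.833150647116334 259.31229375548503 188.74032765921396 [[-0.026 -0.987  0.156  0.355]
 [-1.     0.025 -0.01  -0.023]
 [ 0.006 -0.157 -0.988  1.038]
 [ 0.     0.     0.     1.   ]]
{'time': 0.1, 'qpos': array([-80.94197581,  34.38059889,  -0.14504362,  91.67610097,
         0.10076131,  54.02378314,  -4.57259967]), 'joint_vel': array([-0.03968402, -0.131014  , -0.01159309, -0.20230839, -0.12003403,
        0.09427385,  0.04200012]), 'joint_efforts': array([ 5.04081283e-03, -7.66557097e+01,  1.50233075e+00, -2.52934563e+01,
       -5.22600277e-02,  1.36673942e-02,  6.89966782e-05]), 'eef_pos': array([0.16857304, 0.70468006, 0.21783962]), 'orientation': array([[ 2.32623924e-01,  9.72566738e-01, -2.24143793e-04],
       [ 9.72565758e-01, -2.32624009e-01, -1.38444996e-03],
       [-1.39861121e-03,  1.04061605e-04, -9.99999017e-01]]), 'wrist_force': array([0.16459874, 0.75654396, 0.48073041]), 'moment': array([ 0.01225907, -0.01193798, -0.00940741]), 'gripper_width': 0.09309212622340057}
```

View pics/scene0.png

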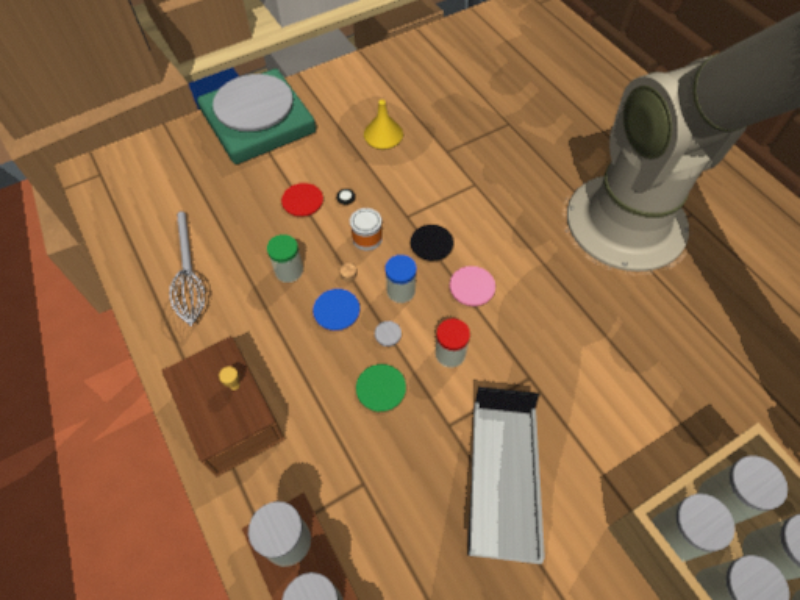

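View pics/top0.png

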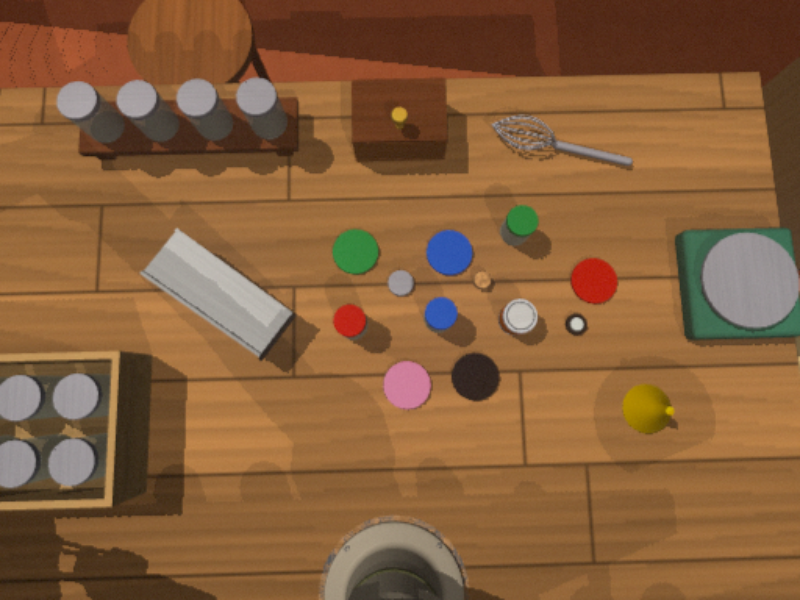

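The scene and top views agree. In the top view (800 px scale):
- **Lids:** red (350,320), blue (441,313), green (521,221).
- **Pads:** green (356,251), blue (450,252), red (594,281).
- **Tin:** (519,316).
- **Lane:** spans (150,270) to (285,325), with its black stop at the right, nearer end.

The pink and black discs are decoys.

```bash
cat > meas.py <<'E'
from h import *
import pickle,sys
def blobs(im):
    hsv=cv2.cvtColor(im["image"],cv2.COLOR_BGR2HSV);H,S,V=cv2.split(hsv)
    M={"red":((H<4)|(H>176))&(S>200)&(V>90),"green":(H>50)&(H<80)&(S>150)&(V>60),"blue":(H>103)&(H<122)&(S>150)&(V>80)}
    out={}
    for c,m in M.items():
        n,l,s,ce=cv2.connectedComponentsWithStats(m.astype(np.uint8))
        out[c]=[(ce[i],s[i,4]) for i in range(1,n) if 150<s[i,4]<2500]
    return out
if __name__=="__main__":
  for n in["top","scene"]:
    im=pickle.load(open(n+".pkl","rb"));C=cloud(im)
    print(n)
    for c,L in blobs(im).items():
        for (u,v),a in L:
            p=C[int(round(v)),int(round(u))]
            z=0.008 if p[2]<.03 else .08
            print(c,a,(u.round(1),v.round(1)),"depthpt",p.round(4),"plane",plane(im,u,v,z).round(4))
    for (u,v) in ([(519*.64,316*.64)] if n=="top" else [(366*.64,221*.64)]):
        print("tin",C[int(v),int(u)].round(3))
    P=C.reshape(-1,3)
    # tin top points
    m=(abs(C[...,2]-.056)<.004)
    k,l,s,ce=cv2.connectedComponentsWithStats(m.astype(np.uint8))
    for i in range(1,k):
        if s[i,4]>100: print("z56 comp",ce[i].round(1),s[i,4],C[l==i][:,:2].mean(0).round(4),np.ptp(C[l==i],0).round(3))
E
python3 meas.py
```

```text
top
red 479 (np.float64(379.3), np.float64(179.7)) depthpt [ 0.5345 -0.3795  0.0097] plane [ 0.5355 -0.3811  0.008 ]
red 300 (np.float64(223.5), np.float64(204.9)) depthpt [0.465  0.0651 0.0825] plane [0.4654 0.064  0.08  ]
green 219 (np.float64(333.8), np.float64(140.8)) depthpt [ 0.6329 -0.2396  0.0826] plane [ 0.6344 -0.2396  0.08  ]
green 465 (np.float64(227.5), np.float64(160.6)) depthpt [0.6022 0.0589 0.0077] plane [0.6034 0.0575 0.008 ]
blue 626 (np.float64(287.2), np.float64(161.3)) depthpt [ 0.5973 -0.1157  0.01  ] plane [ 0.5968 -0.1165  0.008 ]
blue 309 (np.float64(281.7), np.float64(200.2)) depthpt [ 0.4746 -0.0919  0.0803] plane [ 0.4741 -0.0912  0.08  ]
tin [ 0.469 -0.23   0.057]
z56 comp [133.9 182.9] 335 [0.5352 0.3112] [0.091 0.079 0.008]
z56 comp [332.6 201.6] 329 [ 0.4697 -0.2315] [0.058 0.058 0.007]
scene
red 416 (np.float64(193.0), np.float64(127.5)) depthpt [ 0.5345 -0.3843  0.0065] plane [ 0.5356 -0.3813  0.008 ]
red 321 (np.float64(289.5), np.float64(213.4)) depthpt [0.4649 0.0652 0.082 ] plane [0.4659 0.0647 0.08  ]
green 245 (np.float64(180.2), np.float64(158.5)) depthpt [ 0.6334 -0.239   0.081 ] plane [ 0.6334 -0.2379  0.08  ]
green 707 (np.float64(243.3), np.float64(247.8)) depthpt [0.6037 0.0596 0.0102] plane [0.6024 0.0587 0.008 ]
blue 254 (np.float64(135.0), np.float64(52.6)) depthpt [ 0.4579 -1.4333 -0.4771] plane [ 0.5622 -0.8102  0.008 ]
blue 271 (np.float64(256.0), np.float64(172.1)) depthpt [ 0.4743 -0.09    0.0792] plane [ 0.4745 -0.0893  0.08  ]
blue 587 (np.float64(214.9), np.float64(197.7)) depthpt [ 0.5958 -0.1155  0.0066] plane [ 0.5958 -0.1159  0.008 ]
tin [ 0.466 -0.231  0.057]
z56 comp [24.9 45.2] 113 [ 0.8909 -0.9849] [0.177 0.018 0.008]
z56 comp [400.4 144.3] 115 [0.0513 0.0308] [0.089 0.139 0.008]
z56 comp [233.8 141.5] 260 [ 0.4674 -0.2305] [0.059 0.062 0.008]
z56 comp [325.8 315.1] 430 [0.5304 0.3178] [0.123 0.072 0.008]
```

```bash
cat > lane.py <<'E'
from h import *
import pickle
P=[];
for n in["top","scene"]:
    im=pickle.load(open(n+".pkl","rb"));C=cloud(im).reshape(-1,3)
    I=im["image"].reshape(-1,3)
    sat=cv2.cvtColor(im["image"],cv2.COLOR_BGR2HSV)[...,1].reshape(-1)
    m=(C[:,0]>.38)&(C[:,0]<.72)&(C[:,1]>.1)&(C[:,1]<.5)&(C[:,2]>.012)&(C[:,2]<.15)
    Q=C[m]
    print(n,len(Q),Q.min(0).round(3),Q.max(0).round(3))
    # floor plane by ransac
    rng=np.random.default_rng(0);best=0
    for _ in range(500):
        a=Q[rng.choice(len(Q),3,False)];nn=np.cross(a[1]-a[0],a[2]-a[0])
        if np.linalg.norm(nn)<1e-6: continue
        nn/=np.linalg.norm(nn)
        if abs(nn[2])<.8: continue
        ins=abs((Q-a[0])@nn)<.003
        if ins.sum()>best:best=ins.sum();B=ins
    F=Q[B];c=F.mean(0);nn=np.linalg.svd(F-c,full_matrices=False)[2][2];nn*=np.sign(nn[2])
    up=-nn[:2]/np.linalg.norm(nn[:2])
    print("slope",np.degrees(np.arccos(nn[2])),"up dir deg",np.degrees(np.arctan2(up[1],up[0])),best)
    r=cv2.minAreaRect((Q[:,:2]*1000).astype(np.float32));print("rect all",r,cv2.boxPoints(r).round(0).tolist())
    r=cv2.minAreaRect((F[:,:2]*1000).astype(np.float32));print("rect floor",r)
    # x=0 point from floor height 48mm along floor
    s=(F[:,:2]-c[:2])@up
    # location along up where z=.048
    k=(0.048-c[2])/(np.tan(np.arccos(nn[2])))
    print("z48 pt",(c[:2]+k*up).round(4))
    y=np.array([-up[1],up[0]])
    # cross coordinate of all points
    for deg in [0]:
        t=Q[:,:2]@y;xx=Q[:,:2]@up;print("cross range",np.percentile(t,[.5,2,50,98,99.5]).round(4),"mid",t.min()/2+t.max()/2,"along",np.percentile(xx,[0.3,1,99,99.7]).round(4))
E
python3 lane.py
python3 - <<'E'
import cv2
for n,(a,b,c,d) in {"top":(130,270,80,200),"scene":(240,370,280,370)}.items():
    im=cv2.imread(f"pics/{n}0.png")
    im=cv2.resize(im[int(a*1.56)*0+0:],None,fx=1,fy=1) if 0 else im
    if n=="top": k=im[210:380,120:320]
    else: k=im[360:580,440:570]
    cv2.imwrite(f"pics/{n}_lane.png",cv2.resize(k,None,fx=3 if n=="top" else 2.6,fy=3 if n=="top" else 2.6))
E
```

```text
top 4078 [0.38  0.159 0.012] [0.629 0.5   0.137]
slope 16.008018731852353 up dir deg 53.10168835330148 2582
rect all ((443.7294006347656, 345.6385498046875), (255.5050048828125, 285.6419372558594), 52.708492279052734) [[253.0, 331.0], [480.0, 157.0], [635.0, 361.0], [408.0, 534.0]]
rect floor ((454.15020751953125, 349.5126647949219), (234.84259033203125, 273.7369384765625), 52.7332763671875)
z48 pt [0.5165 0.2894]
cross range [-0.2898 -0.288  -0.2313 -0.0284 -0.0155] mid -0.14799752045922168 along [0.4156 0.4176 0.6656 0.6676]
scene 5888 [0.38  0.159 0.012] [0.631 0.5   0.134]
slope 16.011211869651248 up dir deg 51.12192851841682 3409
rect all ((442.2046203613281, 344.90313720703125), (256.2718505859375, 283.292236328125), 52.58748245239258) [[252.0, 329.0], [477.0, 157.0], [633.0, 361.0], [408.0, 533.0]]
rect floor ((448.12750244140625, 351.55889892578125), (238.6844024658203, 281.71746826171875), 52.4992561340332)
z48 pt [0.5174 0.2975]
cross range [-0.2704 -0.2678 -0.206   0.0054  0.0127] mid -0.1281102175398056 along [0.422  0.4251 0.674  0.6757]
```

```bash
cat > lane2.py <<'E'
from h import *
import pickle
for n in["top","scene"]:
    im=pickle.load(open(n+".pkl","rb"));C=cloud(im).reshape(-1,3)
    c0=np.array([.535,.275]);up=np.array([np.cos(np.radians(52.6)),np.sin(np.radians(52.6))]);y=np.array([-up[1],up[0]])
    d=C[:,:2]-c0;m=(abs(d@up)<.17)&(abs(d@y)<.075)&(C[:,2]>.01)&(C[:,2]<.15);Q=C[m]
    r=cv2.minAreaRect((Q[:,:2]*1000).astype(np.float32));print(n,m.sum(),"rect",r)
    a=(Q[:,:2]-c0)@up;t=(Q[:,:2]-c0)@y
    print("along",np.percentile(a,[0,.3,1,50,99,99.7,100]).round(4),"cross",np.percentile(t,[0,.5,2,50,98,99.5,100]).round(4))
    fl=(abs(t-np.median(t))<.035)&(a>-.09)&(a<.1)
    F=Q[fl];A=np.c_[F[:,:2],np.ones(len(F))];co=np.linalg.lstsq(A,F[:,2],rcond=None)[0]
    res=F[:,2]-A@co;k=abs(res)<.004;co=np.linalg.lstsq(A[k],F[k,2],rcond=None)[0]
    g=np.hypot(*co[:2]);print("slope",np.degrees(np.arctan(g)),"dir",np.degrees(np.arctan2(co[1],co[0])))
    # a where z=48 on line t mid
    tm=(np.percentile(t,.7)+np.percentile(t,99.3))/2
    p=c0+tm*y;s=(.048-(co[:2]@p+co[2]))/(co[:2]@up);print("origin",(p+s*up).round(4),"tm",tm)
    for a0 in np.arange(-.1,.13,.04):
        w=(abs(a-a0)<.02);zz=.048+np.tan(np.radians(16))*(a0-s)
        hi=w&(Q[:,2]>zz+.009);print(a0.round(3),t[w].min().round(4),t[w].max().round(4),(t[w].min()+t[w].max()).round(4)/2,Q[hi,2].max().round(3) if hi.any() else None)
E
python3 lane2.py
```

```text
top 3472 rect ((518.2764892578125, 288.8663330078125), (255.5050048828125, 98.23480987548828), 52.708492279052734)
along [-0.127  -0.1258 -0.1242  0.0098  0.1246  0.1263  0.1285] cross [-0.0276 -0.0271 -0.0256  0.0228  0.0686  0.0702  0.0709]
slope 16.074322542291245 dir 52.09673613288296
origin [0.5183 0.2886] tm 0.02152162611694748
-0.1 -0.0276 0.0705 0.0215 0.061
-0.06 -0.0275 0.0707 0.0216 0.053
-0.02 -0.0274 0.0705 0.02155 0.063
0.02 -0.0274 0.0706 0.02165 0.077
0.06 -0.0273 0.0704 0.0215 0.089
0.1 -0.0272 0.0706 0.0217 0.098
scene 4710 rect ((515.5042114257812, 288.83392333984375), (256.26556396484375, 98.71357727050781), 52.5791015625)
along [-0.129  -0.1272 -0.125   0.0114  0.1253  0.1262  0.1273] cross [-0.0255 -0.0252 -0.0247  0.0249  0.0708  0.0724  0.0732]
slope 16.06425227777791 dir 52.26849169728288
origin [0.5206 0.2948] tm 0.02348834046420568
-0.1 -0.0253 0.073 0.02385 0.058
-0.06 -0.0252 0.0727 0.02375 0.053
-0.02 -0.0254 0.0729 0.02375 0.062
0.02 -0.0255 0.0732 0.0239 0.074
0.06 -0.0254 0.0727 0.02365 0.084
0.1 -0.0255 0.073 0.02375 0.097
```

View pics/top_lane.png

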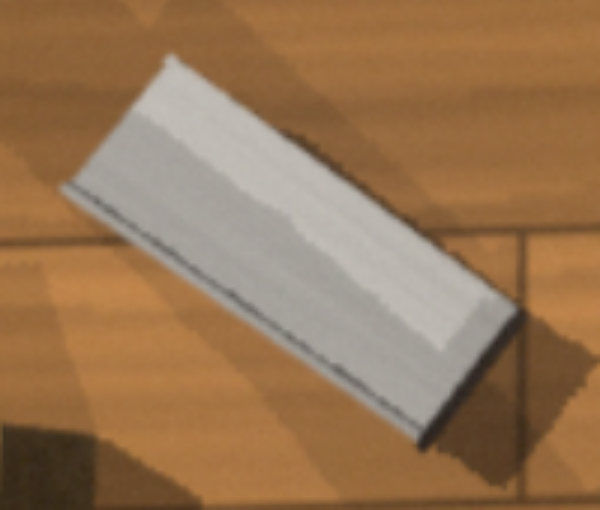

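```bash
python3 - <<'E'
from h import *
import pickle
for n in["top","scene"]:
    im=pickle.load(open(n+".pkl","rb"));C=cloud(im)
    for nm,(u,v) in (dict(cork=(482,280),knob=(577,324),grey=(400,283),can=(75,395),can2=(258,95),yellow=(648,408)) if n=="top" else dict(cork=(348,270),knob=(345,196),grey=(388,333),can=(760,485))).items():
        print(n,nm,C[int(v*.64),int(u*.64)].round(3))
    P=C.reshape(-1,3);m=(P[:,1]>.1)&(P[:,1]<.75)&(P[:,0]>.1)&(P[:,0]<.68);print("max z",np.percentile(P[m,2],99.9))
E
python3 -m jog '[[0,-10,15,-0.14],[0,-30,20,-0.14],[10,-40,20,-0.14],[20,-40,10,-0.14],[20,-40,0,-0.14],[20,-40,0,-0.14],[20,-40,0,-0.14],[20,-40,0,-0.14],[20,-40,0,-0.14],[20,-40,0,-0.14],[20,-40,0,-0.14],[20,-40,0,-0.14],[20,-40,0,-0.14],[20,-40,0,-0.14]]' 1 20
```

```text
top cork [ 0.541 -0.173  0.02 ]
top knob [ 0.457 -0.345  0.009]
top grey [ 0.54  -0.024  0.013]
top can [0.354 0.491 0.132]
top can2 [0.842 0.206 0.153]
top yellow [ 0.304 -0.443  0.048]
max z 0.136776433767355
scene cork [ 0.54  -0.176  0.019]
scene knob [ 0.457 -0.345  0.009]
scene grey [ 0.54  -0.024  0.009]
scene can [0.252 0.492 0.13 ]
max z 0.5277304042975034
time: 1.5
eef_pos: [0.3976, 0.1668, 0.28]
orientation: [[0.77, -0.638, -0.004], [-0.638, -0.77, 0.009], [-0.009, -0.005, -1.0]]
wrist_force: [1.1, 0.4, 0.3]
gripper_width: 0.0933
```

```bash
python3 -m jog '[[20,-30,0,0.04],[20,-30,-10,0],[20,-30,-30,0],[8,-12,-40,0],[0,0,-30,0],[0,0,-10,0],[0,0,0,0]]' 1 20
```

```text
time: 2.2
eef_pos: [0.4703, 0.0538, 0.1574]
orientation: [[0.787, -0.616, 0.0], [-0.616, -0.787, 0.01], [-0.006, -0.008, -1.0]]
wrist_force: [-0.6, 0.9, 0.3]
gripper_width: 0.0932
```

```bash
python3 -m jog '[[-4,10,0,0],[-1,1,-20,0],[0,0,-10,0],[0,0,0,0]]' 1 20
```

```text
time: 2.6
eef_pos: [0.4662, 0.0696, 0.1308]
orientation: [[0.79, -0.613, 0.005], [-0.613, -0.79, 0.014], [-0.004, -0.014, -1.0]]
wrist_force: [-0.2, -0.6, 0.4]
gripper_width: 0.0925
```

```bash
python3 - <<'E'
from h import *
im=get_image("wrist");cv2.imwrite("pics/w1.png",im["image"]);print(arm.sense()["eef_pos"],np.array(im["mount"]).round(3))
E
```

```text
[0.46634056 0.06949138 0.13117864] [[ 1.     0.001 -0.001 -0.   ]
 [-0.     0.959  0.285 -0.079]
 [ 0.001 -0.285  0.959 -0.166]
 [ 0.     0.     0.     1.   ]]
```

View pics/w1.png

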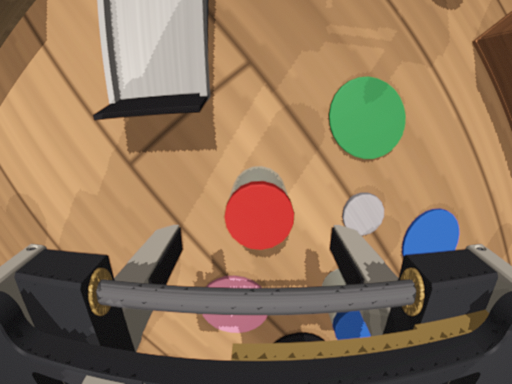

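The wrist view shows the red lid at (259,215), centred between the fingers (pixels 180 and 332). I'll correct y by −5 mm and descend.

```bash
python3 -m jog '[[0,-3,-10,0],[0,-1,-20,0],[0,0,-20,0],[0,0,-20,0],[0,0,-10,0],[0,0,-5,0],[0,0,0,0]]' 1 20
```

```text
time: 3.35
eef_pos: [0.4693, 0.066, 0.0456]
orientation: [[0.791, -0.612, 0.014], [-0.612, -0.79, 0.016], [0.001, -0.021, -1.0]]
wrist_force: [-0.3, -0.6, -1.1]
gripper_width: 0.0929
```

```bash
python3 -m jog '[[-3,-1,-6,0],[0,0,-4,0],[0,0,-1,0],[0,0,0,0]]' 1 20; python3 -m jog '[[0,0,0,0],[0,0,0,0],[0,0,0,0],[0,0,0,0],[0,0,0,0],[0,0,0,0]]' 0 20
```

```text
time: 3.75
eef_pos: [0.4669, 0.065, 0.0351]
orientation: [[0.791, -0.612, 0.016], [-0.612, -0.79, 0.017], [0.003, -0.023, -1.0]]
wrist_force: [0.3, 0.5, -1.1]
gripper_width: 0.0931
time: 4.35
eef_pos: [0.4672, 0.0654, 0.0357]
orientation: [[0.791, -0.612, 0.017], [-0.612, -0.791, 0.017], [0.003, -0.024, -1.0]]
wrist_force: [1.0, 1.1, -0.5]
gripper_width: 0.0558
```

```bash
python3 -m jog '[[0,0,5,0],[0,0,15,0],[0,0,25,0],[0,0,25,0],[0,0,20,0],[0,0,10,0],[0,0,0,0]]'; python3 -m jog '[[3,-15,0,0],[5,-30,0,0],[6,-35,0,0],[6,-35,0,0],[6,-35,0,0],[6,-35,0,0],[6,-35,0,0],[6,-35,0,0],[6,-35,0,0],[5,-30,0,0],[3,-20,0,0],[0,-10,0,0],[0,0,0,0]]'
```

```text
time: 5.05
eef_pos: [0.4654, 0.0647, 0.1397]
orientation: [[0.79, -0.613, 0.014], [-0.613, -0.79, 0.017], [0.001, -0.022, -1.0]]
wrist_force: [-0.0, -0.6, -2.8]
gripper_width: 0.0553
time: 6.35
eef_pos: [0.5182, -0.2959, 0.1263]
orientation: [[0.794, -0.608, -0.0], [-0.608, -0.794, 0.023], [-0.014, -0.018, -1.0]]
wrist_force: [-0.7, 0.6, -3.0]
gripper_width: 0.0556
```

```bash
python3 -m jog '[[4,-15,0,0],[5,-25,0,0],[5,-25,0,0],[3,-12,0,0],[1,-4,0,0],[0,0,0,0],[0,0,0,0]]'
```

```text
time: 7.05
eef_pos: [0.5378, -0.3727, 0.1238]
orientation: [[0.799, -0.601, -0.004], [-0.601, -0.799, 0.03], [-0.021, -0.021, -1.0]]
wrist_force: [0.3, 0.6, -2.4]
gripper_width: 0.0556
```

```bash
python3 -m jog '[[-1,-5,-10,0],[-1,-3,-15,0],[0,0,-15,0],[0,0,-10,0],[0,0,-8,0],[0,0,-4,0],[0,0,0,0]]'
```

```text
time: 7.75
eef_pos: [0.5348, -0.3774, 0.0545]
orientation: [[0.801, -0.599, -0.007], [-0.599, -0.8, 0.033], [-0.025, -0.022, -0.999]]
wrist_force: [-0.2, -0.1, -1.8]
gripper_width: 0.0556
```

```bash
python3 -m jog '[[0,-3,-3,0],[0,-1,-3,0],[0,0,-2,0],[0,0,0,0]]'
```

```text
time: 8.15
eef_pos: [0.5354, -0.3824, 0.0469]
orientation: [[0.801, -0.599, -0.005], [-0.599, -0.8, 0.032], [-0.023, -0.023, -0.999]]
wrist_force: [0.6, -1.3, -1.5]
gripper_width: 0.056
```

```bash
python3 - <<'E'
from h import *
im=get_image("wrist");cv2.imwrite("pics/w2.png",im["image"]);print(arm.sense()["eef_pos"],arm.sense()["wrist_force"])
E
```

```text
[ 0.53550591 -0.38247408  0.04706853] [ 0.56210247  0.86406454 -2.10424532]
```

View pics/w2.png

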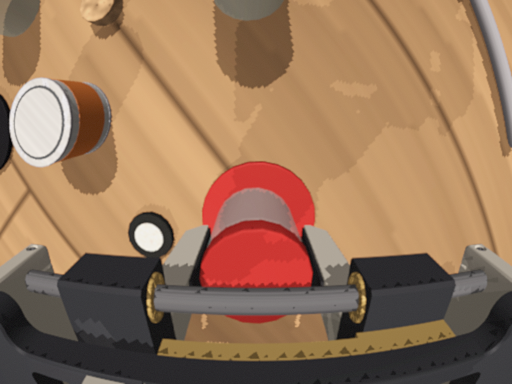

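The wrist view shows the red jar (lid near (256,265)) above the red pad (258,240), centred left to right. I'll lower the last few mm until it touches, then release.

```bash
python3 -m jog '[[0,1,-2,0],[0,0,-2,0],[0,0,0,0]]'
```

```text
time: 8.5
eef_pos: [0.5358, -0.3814, 0.0445]
orientation: [[0.801, -0.599, -0.003], [-0.599, -0.8, 0.032], [-0.022, -0.023, -0.999]]
wrist_force: [0.3, 0.1, -2.3]
gripper_width: 0.0559
```

```bash
python3 -m jog '[[0,0,-2,0],[0,0,0,0]]'; python3 -m jog '[[0,0,0,0],[0,0,0,0],[0,0,0,0],[0,0,0,0],[0,0,0,0]]' 1
```

```text
time: 8.7
eef_pos: [0.5356, -0.3812, 0.0444]
orientation: [[0.801, -0.599, -0.003], [-0.599, -0.8, 0.032], [-0.021, -0.024, -0.999]]
wrist_force: [-0.7, 0.7, -1.9]
gripper_width: 0.0554
time: 9.2
eef_pos: [0.5362, -0.3814, 0.0442]
orientation: [[0.801, -0.599, -0.002], [-0.598, -0.801, 0.032], [-0.02, -0.024, -0.999]]
wrist_force: [-0.8, 0.8, -0.5]
gripper_width: 0.0901
```

Lift off and go to the green jar (.634, −.239).

```bash
python3 -m jog '[[0,0,10,0],[0,0,25,0],[0,0,30,0],[0,0,25,0],[0,0,10,0],[0,0,0,0]]';python3 -m jog '[[10,15,0,0],[20,30,0,0],[25,35,0,0],[20,30,0,0],[10,15,0,0],[5,5,0,0],[0,0,0,0]]'
python3 - <<'E'
from h import *
import pickle
for n in ["scene","top"]:
    pickle.dump(get_image(n),open(n+".pkl","wb"))
E
python3 meas.py | grep -v z56
```

```text
time: 9.8
eef_pos: [0.5353, -0.3813, 0.1493]
orientation: [[0.801, -0.599, -0.003], [-0.599, -0.8, 0.032], [-0.021, -0.024, -0.999]]
wrist_force: [0.3, -0.4, -0.0]
gripper_width: 0.0932
time: 10.5
eef_pos: [0.6279, -0.2372, 0.1411]
orientation: [[0.801, -0.598, -0.012], [-0.598, -0.801, 0.038], [-0.032, -0.023, -0.999]]
wrist_force: [0.3, -0.3, -0.4]
gripper_width: 0.0934
top
red 207 (np.float64(388.7), np.float64(176.0)) depthpt [ 0.5306 -0.3793  0.0898] plane [ 0.5325 -0.3822  0.08  ]
tin [ 0.376 -0.061  0.858]
scene
green 245 (np.float64(180.2), np.float64(158.5)) depthpt [ 0.6346 -0.2373  0.0791] plane [ 0.6334 -0.2377  0.08  ]
green 707 (np.float64(243.3), np.float64(247.8)) depthpt [0.6033 0.0587 0.0078] plane [0.6023 0.0587 0.008 ]
blue 271 (np.float64(256.1), np.float64(172.0)) depthpt [ 0.4742 -0.0902  0.0789] plane [ 0.4744 -0.0893  0.08  ]
blue 586 (np.float64(214.9), np.float64(197.7)) depthpt [ 0.5957 -0.1157  0.0063] plane [ 0.5957 -0.1158  0.008 ]
tin [ 0.466 -0.232  0.056]
```

```bash
python3 -m jog '[[4,-1,-10,0],[1,0,-20,0],[0,0,-25,0],[0,0,-20,0],[0,0,-10,0],[0,0,-4,0],[0,0,0,0]]' 1 20
```

```text
time: 11.3
eef_pos: [0.628, -0.2508, 0.048]
orientation: [[0.791, -0.611, -0.011], [-0.611, -0.791, 0.033], [-0.029, -0.019, -0.999]]
wrist_force: [-0.1, 0.2, 0.1]
gripper_width: 0.0934
```

```bash
python3 -m jog '[[4,8,0,0],[1,2,-6,0],[0,0,-3,0],[0,0,0,0]]'
```

```text
time: 11.7
eef_pos: [0.6349, -0.2404, 0.0407]
orientation: [[0.792, -0.611, -0.007], [-0.611, -0.791, 0.032], [-0.025, -0.021, -0.999]]
wrist_force: [0.9, -0.1, -0.8]
gripper_width: 0.0931
```

```bash
python3 -m jog '[[-1,1,-4,0],[0,0,-1,0],[0,0,0,0]]';python3 -m jog '[[0,0,0,0],[0,0,0,0],[0,0,0,0],[0,0,0,0],[0,0,0,0],[0,0,0,0]]' 0 20; python3 -m jog '[[0,0,5,0],[0,0,15,0],[0,0,25,0],[0,0,25,0],[0,0,20,0],[0,0,15,0],[0,0,0,0]]'
```

```text
time: 12.0
eef_pos: [0.6341, -0.2391, 0.0357]
orientation: [[0.792, -0.611, -0.007], [-0.61, -0.792, 0.032], [-0.025, -0.021, -0.999]]
wrist_force: [-0.4, 0.6, -0.0]
gripper_width: 0.0932
time: 12.6
eef_pos: [0.6341, -0.2396, 0.0361]
orientation: [[0.792, -0.611, -0.006], [-0.611, -0.791, 0.031], [-0.024, -0.021, -0.999]]
wrist_force: [-0.9, 1.3, -0.0]
gripper_width: 0.0557
time: 13.3
eef_pos: [0.6325, -0.2395, 0.1487]
orientation: [[0.791, -0.612, -0.008], [-0.611, -0.791, 0.032], [-0.026, -0.02, -0.999]]
wrist_force: [0.2, -0.3, -1.8]
gripper_width: 0.0555
```

To the green pad (.603, .058): delta (−30, +297).

```bash
python3 -m jog '[[-2,15,1,0],[-3,30,1,0],[-4,35,1,0],[-4,35,1,0],[-4,35,1,0],[-4,35,1,0],[-4,35,1,0],[-3,25,0,0],[-2,15,0,0],[0,5,0,0],[0,0,0,0]]'
```

```text
time: 14.4
eef_pos: [0.5897, 0.047, 0.1468]
orientation: [[0.794, -0.608, -0.025], [-0.607, -0.794, 0.035], [-0.041, -0.012, -0.999]]
wrist_force: [0.6, -0.7, -2.8]
gripper_width: 0.0559
```

```bash
python3 -m jog '[[6,5,0,0],[4,3,-10,0],[2,1,-20,0],[0,0,-20,0],[0,0,-15,0],[0,0,-10,0],[0,0,-4,0],[0,0,0,0]]'
```

```text
time: 15.2
eef_pos: [0.6051, 0.0502, 0.0614]
orientation: [[0.788, -0.615, -0.024], [-0.614, -0.789, 0.032], [-0.038, -0.011, -0.999]]
wrist_force: [-0.5, 0.3, -0.8]
gripper_width: 0.0554
```

```bash
python3 -m jog '[[-1,5,-4,0],[-1,2,-4,0],[0,1,-3,0],[0,0,0,0]]'; python3 -m jog '[[0,0,-2,0],[0,0,0,0]]'
```

```text
time: 15.6
eef_pos: [0.604, 0.0591, 0.051]
orientation: [[0.788, -0.615, -0.021], [-0.614, -0.788, 0.032], [-0.037, -0.013, -0.999]]
wrist_force: [-1.0, 0.2, -1.6]
gripper_width: 0.0556
time: 15.8
eef_pos: [0.6043, 0.0593, 0.0493]
orientation: [[0.789, -0.615, -0.02], [-0.614, -0.789, 0.033], [-0.036, -0.013, -0.999]]
wrist_force: [0.1, 0.3, -1.5]
gripper_width: 0.0555
```

```bash
python3 -m jog '[[-1,-1,-3,0],[0,0,-2,0],[0,0,0,0]]'; python3 -m jog '[[0,0,-2,0],[0,0,0,0]]'
```

```text
time: 16.1
eef_pos: [0.6035, 0.0581, 0.0444]
orientation: [[0.789, -0.615, -0.02], [-0.614, -0.789, 0.033], [-0.036, -0.014, -0.999]]
wrist_force: [0.5, -0.6, -0.6]
gripper_width: 0.0557
time: 16.3
eef_pos: [0.6037, 0.0581, 0.0445]
orientation: [[0.788, -0.615, -0.019], [-0.614, -0.788, 0.034], [-0.036, -0.016, -0.999]]
wrist_force: [-0.7, 0.1, -2.4]
gripper_width: 0.0557
```

Resting on the pad (expected TCP height about .0441). I'll release it and go for the blue jar (.474, −.090).

```bash
python3 -m jog '[[0,0,0,0],[0,0,0,0],[0,0,0,0],[0,0,0,0],[0,0,0,0]]' 1; python3 -m jog '[[0,0,10,0],[0,0,25,0],[0,0,30,0],[0,0,25,0],[0,0,10,0],[0,0,0,0]]';python3 -m jog '[[-15,-15,0,0],[-25,-30,0,0],[-30,-35,0,0],[-30,-35,0,0],[-20,-25,0,0],[-5,-5,0,0],[0,0,0,0]]'
```

```text
time: 16.8
eef_pos: [0.6042, 0.058, 0.0446]
orientation: [[0.788, -0.615, -0.018], [-0.614, -0.788, 0.034], [-0.035, -0.016, -0.999]]
wrist_force: [-0.4, -0.6, 0.1]
gripper_width: 0.09
time: 17.4
eef_pos: [0.6033, 0.0574, 0.1497]
orientation: [[0.788, -0.616, -0.019], [-0.615, -0.788, 0.034], [-0.036, -0.015, -0.999]]
wrist_force: [0.6, 0.8, -0.0]
gripper_width: 0.0933
time: 18.1
eef_pos: [0.4713, -0.0888, 0.1445]
orientation: [[0.79, -0.612, -0.024], [-0.611, -0.791, 0.034], [-0.04, -0.012, -0.999]]
wrist_force: [0.2, -0.6, 0.4]
gripper_width: 0.0928
```

```bash
python3 -m jog '[[1,0,0,0],[0,0,-10,0],[0,0,-20,0],[0,0,-20,0],[0,0,-15,0],[0,0,-6,0],[0,0,0,0]]' 1 20
```

```text
time: 18.8
eef_pos: [0.4778, -0.0818, 0.0663]
orientation: [[0.797, -0.603, -0.024], [-0.602, -0.798, 0.034], [-0.04, -0.013, -0.999]]
wrist_force: [0.0, -0.0, -0.0]
gripper_width: 0.0929
```

```bash
python3 -m jog '[[-3,-6,-8,0],[-1,-2,-8,0],[0,0,-8,0],[0,0,-4,0],[0,0,0,0]]'
```

```text
time: 19.3
eef_pos: [0.4746, -0.0901, 0.0367]
orientation: [[0.798, -0.602, -0.022], [-0.601, -0.798, 0.034], [-0.038, -0.014, -0.999]]
wrist_force: [-1.1, 0.5, -0.3]
gripper_width: 0.0931
```

To the blue pad (.596, −.116).

```bash
python3 -m jog '[[0,0,0,0],[0,0,0,0],[0,0,0,0],[0,0,0,0],[0,0,0,0],[0,0,0,0]]' 0 20; python3 -m jog '[[0,0,5,0],[0,0,15,0],[0,0,25,0],[0,0,20,0],[0,0,10,0],[0,0,0,0]]'; python3 -m jog '[[10,-2,0,0],[25,-5,0,0],[30,-7,0,0],[30,-7,0,0],[18,-4,0,0],[5,-1,0,0],[0,0,0,0]]'
```

```text
time: 19.9
eef_pos: [0.4751, -0.09, 0.0376]
orientation: [[0.798, -0.602, -0.021], [-0.601, -0.798, 0.034], [-0.037, -0.015, -0.999]]
wrist_force: [0.2, -1.2, -1.1]
gripper_width: 0.0555
time: 20.5
eef_pos: [0.4737, -0.0898, 0.1154]
orientation: [[0.798, -0.602, -0.024], [-0.601, -0.798, 0.035], [-0.04, -0.014, -0.999]]
wrist_force: [0.3, -1.1, -1.1]
gripper_width: 0.0559
time: 21.2
eef_pos: [0.5964, -0.116, 0.1091]
orientation: [[0.799, -0.601, -0.03], [-0.6, -0.799, 0.036], [-0.046, -0.011, -0.999]]
wrist_force: [-0.3, -0.3, -0.9]
gripper_width: 0.0559
```

```bash
python3 -m jog '[[0,0,-8,0],[0,0,-12,0],[0,0,-12,0],[0,0,-8,0],[0,0,-5,0],[0,0,0,0]]'
```

```text
time: 21.8
eef_pos: [0.5916, -0.115, 0.0583]
orientation: [[0.798, -0.602, -0.036], [-0.601, -0.799, 0.038], [-0.052, -0.009, -0.999]]
wrist_force: [0.0, 0.3, -1.8]
gripper_width: 0.0556
```

```bash
python3 -m jog '[[3,-1,-4,0],[1,0,-4,0],[0,0,-2,0],[0,0,0,0]]';python3 -m jog '[[0,0,-1,0],[0,0,-1,0],[0,0,0,0]]'
```

```text
time: 22.2
eef_pos: [0.5966, -0.1163, 0.0481]
orientation: [[0.798, -0.602, -0.035], [-0.601, -0.799, 0.038], [-0.05, -0.009, -0.999]]
wrist_force: [-0.9, 0.2, -2.9]
gripper_width: 0.0557
time: 22.5
eef_pos: [0.5968, -0.1162, 0.0463]
orientation: [[0.798, -0.602, -0.034], [-0.601, -0.799, 0.038], [-0.05, -0.01, -0.999]]
wrist_force: [1.1, -0.1, -1.5]
gripper_width: 0.0557
```

```bash
python3 -m jog '[[0,0,-1,0],[0,0,0,0]]';python3 -m jog '[[0,0,0,0],[0,0,0,0],[0,0,0,0],[0,0,0,0],[0,0,0,0]]' 1; python3 -m jog '[[0,0,10,0],[0,0,25,0],[0,0,30,0],[0,0,25,0],[0,0,5,0],[0,0,0,0]]'
```

```text
time: 22.7
eef_pos: [0.597, -0.1163, 0.046]
orientation: [[0.798, -0.602, -0.033], [-0.601, -0.799, 0.038], [-0.049, -0.01, -0.999]]
wrist_force: [0.4, 0.6, -1.3]
gripper_width: 0.0556
time: 23.2
eef_pos: [0.5975, -0.1165, 0.0464]
orientation: [[0.798, -0.602, -0.032], [-0.601, -0.799, 0.038], [-0.048, -0.011, -0.999]]
wrist_force: [1.0, 0.8, -0.2]
gripper_width: 0.0902
time: 23.8
eef_pos: [0.5967, -0.1167, 0.1468]
orientation: [[0.798, -0.602, -0.033], [-0.601, -0.798, 0.038], [-0.049, -0.01, -0.999]]
wrist_force: [-0.1, 0.4, -0.4]
gripper_width: 0.0931
```

```bash
python3 -m jog '[[-15,-12,0,0],[-28,-25,0,0],[-32,-28,0,0],[-30,-28,0,0],[-18,-16,0,0],[-5,-4,0,0],[0,0,0,0]]'
python3 - <<'E'
from h import *
im=get_image("wrist");cv2.imwrite("pics/w3.png",im["image"])
for n in ["scene","top"]:
    im=get_image(n);cv2.imwrite(f"pics/{n}3.png",im["image"])
E
```

```text
time: 24.5
eef_pos: [0.4548, -0.2335, 0.1411]
orientation: [[0.797, -0.603, -0.043], [-0.601, -0.798, 0.039], [-0.058, -0.006, -0.998]]
wrist_force: [0.2, 0.8, 0.2]
gripper_width: 0.0933
```

View pics/w3.png

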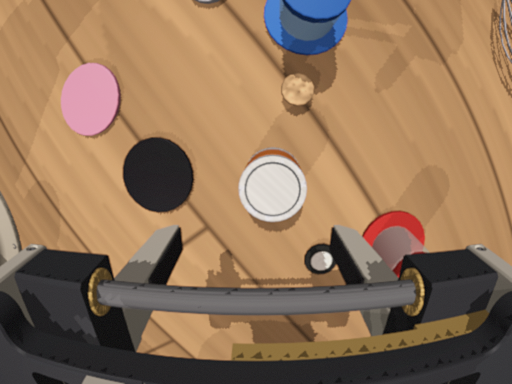

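View pics/scene3.png

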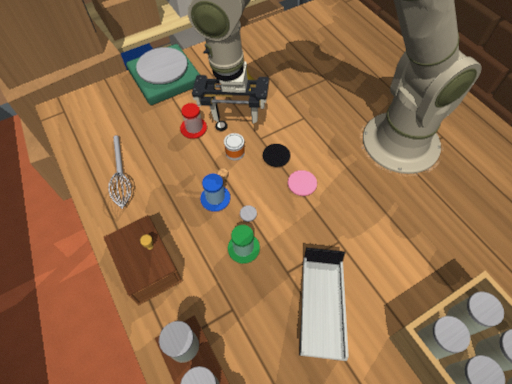

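All three jars stand on their own pads: red at (192,122), blue (214,190) and green (242,242) in the scene view. The tin is untouched at (234,146).

```bash
python3 -m jog '[[9,2,0,0],[3,0,-10,0],[0,0,-20,0],[0,0,-20,0],[0,0,-10,0],[0,0,-4,0],[0,0,0,0]]' 1 20
```

```text
time: 25.35
eef_pos: [0.4767, -0.2246, 0.0719]
orientation: [[0.806, -0.59, -0.04], [-0.589, -0.807, 0.039], [-0.056, -0.008, -0.998]]
wrist_force: [0.0, 0.5, 0.5]
gripper_width: 0.093
```

```bash
python3 -m jog '[[-6,-5,-5,0],[-2,-1,-10,0],[0,0,-12,0],[0,0,-10,0],[0,0,-4,0],[0,0,0,0]]'
```

```text
time: 25.95
eef_pos: [0.4686, -0.2317, 0.0285]
orientation: [[0.806, -0.591, -0.038], [-0.589, -0.807, 0.038], [-0.053, -0.008, -0.999]]
wrist_force: [0.3, 0.1, -0.5]
gripper_width: 0.0931
```

```bash
python3 -m jog '[[0,0,-4,0],[0,0,-1,0],[0,0,0,0]]';python3 -m jog '[[0,0,0,0],[0,0,0,0],[0,0,0,0],[0,0,0,0],[0,0,0,0],[0,0,0,0]]' 0 20; python3 -m jog '[[0,0,5,0],[0,0,15,0],[0,0,25,0],[0,0,30,0],[0,0,30,0],[0,0,30,0],[0,0,20,0],[0,0,0,0]]'
```

```text
time: 26.25
eef_pos: [0.4688, -0.2318, 0.0232]
orientation: [[0.806, -0.591, -0.038], [-0.589, -0.807, 0.038], [-0.053, -0.008, -0.999]]
wrist_force: [0.7, -1.1, -0.2]
gripper_width: 0.0933
time: 26.85
eef_pos: [0.469, -0.2314, 0.024]
orientation: [[0.806, -0.59, -0.037], [-0.589, -0.807, 0.038], [-0.053, -0.009, -0.999]]
wrist_force: [0.3, -0.3, -0.1]
gripper_width: 0.0595
time: 27.65
eef_pos: [0.467, -0.2313, 0.1852]
orientation: [[0.805, -0.591, -0.04], [-0.59, -0.806, 0.039], [-0.055, -0.008, -0.998]]
wrist_force: [-0.1, 0.1, -2.4]
gripper_width: 0.0598
```

```bash
python3 -m jog '[[2,15,1,0],[5,30,1,0],[6,38,1,0],[6,38,1,0],[6,38,1,0],[6,38,1,0],[6,38,1,0],[6,38,1,0],[6,38,1,0],[6,38,1,0],[6,38,1,0],[6,38,1,0],[5,30,0,0],[3,20,0,0],[1,10,0,0],[0,0,0,0]]'
```

```text
time: 29.25
eef_pos: [0.5355, 0.2719, 0.1839]
orientation: [[0.803, -0.594, -0.053], [-0.593, -0.804, 0.031], [-0.061, 0.006, -0.998]]
wrist_force: [0.3, 0.4, -1.7]
gripper_width: 0.0596
```

```bash
python3 -m jog '[[5,15,0,0],[7,25,0,0],[5,18,0,0],[2,6,-8,0],[0,0,-15,0],[0,0,-10,0],[0,0,-5,0],[0,0,0,0]]'
```

```text
time: 30.05
eef_pos: [0.5559, 0.3302, 0.1416]
orientation: [[0.796, -0.603, -0.054], [-0.602, -0.798, 0.027], [-0.06, 0.011, -0.998]]
wrist_force: [0.4, 0.6, -1.7]
gripper_width: 0.0596
```

```bash
python3 -m jog '[[1,8,0,0],[1,4,-6,0],[0,1,-10,0],[0,0,-8,0],[0,0,-3,0],[0,0,0,0]]'
python3 - <<'E'
from h import *
im=get_image("wrist");cv2.imwrite("pics/w4.png",im["image"])
im=get_image("scene");cv2.imwrite("pics/s4.png",cv2.resize(im["image"][200:,220:420],(600,552)))
E
```

```text
time: 30.65
eef_pos: [0.5582, 0.3436, 0.1126]
orientation: [[0.796, -0.603, -0.054], [-0.603, -0.797, 0.028], [-0.06, 0.011, -0.998]]
wrist_force: [-0.1, -0.5, -3.0]
gripper_width: 0.0593
```

View pics/w4.png

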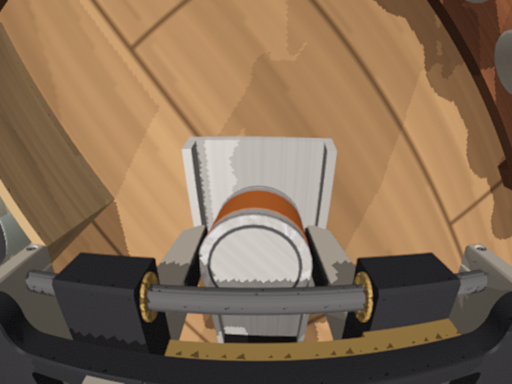

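View pics/s4.png

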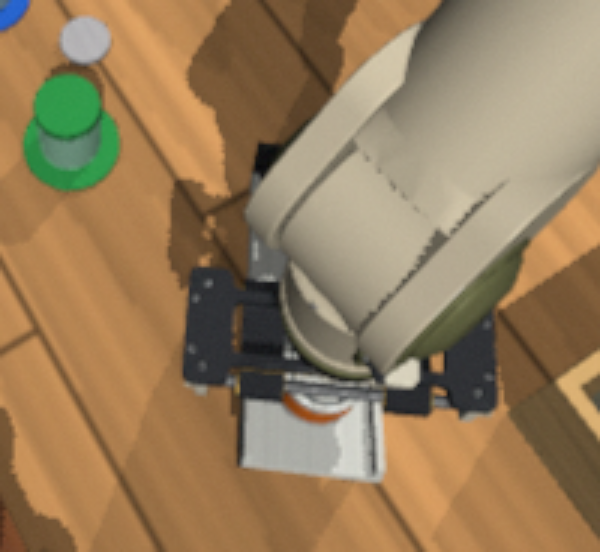

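The wrist view shows the tin at (256,245), centred across the lane (walls at 192 and 328, midpoint 260).

```bash
python3 -m jog '[[0,0,-4,0],[0,0,-4,0],[0,0,-2,0],[0,0,0,0]]'; python3 -m jog '[[0,0,-2,0],[0,0,0,0]]'
```

```text
time: 31.15
eef_pos: [0.5589, 0.3436, 0.1032]
orientation: [[0.795, -0.604, -0.052], [-0.603, -0.797, 0.029], [-0.059, 0.009, -0.998]]
wrist_force: [0.3, -1.4, -1.7]
gripper_width: 0.0596
time: 31.35
eef_pos: [0.559, 0.3436, 0.101]
orientation: [[0.795, -0.604, -0.052], [-0.603, -0.797, 0.029], [-0.059, 0.009, -0.998]]
wrist_force: [-0.6, 0.6, -2.2]
gripper_width: 0.06
```

```bash
python3 -m jog '[[0,0,-1,0],[0,0,0,0]]'; python3 -m jog '[[0,0,0,0],[0,0,0,0],[0,0,0,0],[0,0,0,0],[0,0,0,0],[0,0,0,0],[0,0,0,0],[0,0,0,0]]' 1; python3 -m jog '[[0,0,10,0],[0,0,20,0],[0,0,30,0],[0,0,30,0],[0,0,30,0],[0,0,10,0],[0,0,0,0]]'; python3 -m jog '[[-5,30,5,0],[-10,35,5,0],[-10,40,5,0],[-10,40,0,0],[-10,40,0,0],[-10,40,0,0],[-10,40,0,0],[-5,20,0,0],[0,0,0,0]]'
python3 - <<'E'
from h import *
import pickle
for n in ["scene","top"]:
    im=get_image(n);pickle.dump(im,open(n+".pkl","wb"));cv2.imwrite(f"pics/{n}5.png",cv2.resize(im["image"],(800,600)))
E
python3 meas.py
```

```text
time: 31.55
eef_pos: [0.5591, 0.3436, 0.1]
orientation: [[0.795, -0.604, -0.052], [-0.603, -0.797, 0.029], [-0.059, 0.009, -0.998]]
wrist_force: [-0.7, -1.0, -2.2]
gripper_width: 0.0595
time: 32.35
eef_pos: [0.5599, 0.344, 0.1012]
orientation: [[0.795, -0.604, -0.05], [-0.603, -0.797, 0.03], [-0.058, 0.006, -0.998]]
wrist_force: [-0.3, 1.1, -1.1]
gripper_width: 0.0929
time: 33.05
eef_pos: [0.5592, 0.3427, 0.2386]
orientation: [[0.795, -0.605, -0.051], [-0.604, -0.796, 0.029], [-0.058, 0.007, -0.998]]
wrist_force: [0.1, 0.5, -0.8]
gripper_width: 0.093
time: 33.95
eef_pos: [0.4811, 0.6339, 0.2417]
orientation: [[0.791, -0.609, -0.061], [-0.609, -0.793, 0.02], [-0.06, 0.021, -0.998]]
wrist_force: [-0.6, 0.0, -0.8]
gripper_width: 0.0927
top
red 348 (np.float64(383.0), np.float64(177.0)) depthpt [ 0.5283 -0.363   0.0899] plane [ 0.5301 -0.3666  0.08  ]
green 306 (np.float64(224.7), np.float64(156.2)) depthpt [0.5964 0.0577 0.0895] plane [0.5982 0.0594 0.08  ]
blue 472 (np.float64(286.4), np.float64(158.3)) depthpt [ 0.5863 -0.1059  0.0917] plane [ 0.5884 -0.1079  0.08  ]
tin [ 0.475 -0.24
[... 154 characters left out ...]
089 ] plane [ 0.5314 -0.3857  0.08  ]
red 166 (np.float64(192.7), np.float64(131.2)) depthpt [ 0.5449 -0.3586  0.0197] plane [ 0.5432 -0.368   0.008 ]
green 635 (np.float64(243.0), np.float64(243.1)) depthpt [0.6101 0.0762 0.0843] plane [0.6095 0.0747 0.08  ]
blue 252 (np.float64(135.1), np.float64(52.6)) depthpt [ 0.4593 -1.425  -0.4707] plane [ 0.5618 -0.8101  0.008 ]
blue 573 (np.float64(213.8), np.float64(191.8)) depthpt [ 0.6027 -0.0927  0.0789] plane [ 0.6031 -0.0929  0.08  ]
tin [ 0.447 -0.272 -0.   ]
z56 comp [53. 35.] 178 [ 0.7895 -0.9892] [0.274 0.022 0.008]
z56 comp [401.  143.6] 124 [0.0481 0.0299] [0.104 0.138 0.008]
z56 comp [326.  314.5] 453 [0.5292 0.3169] [0.12  0.076 0.008]
```

View pics/scene5.png

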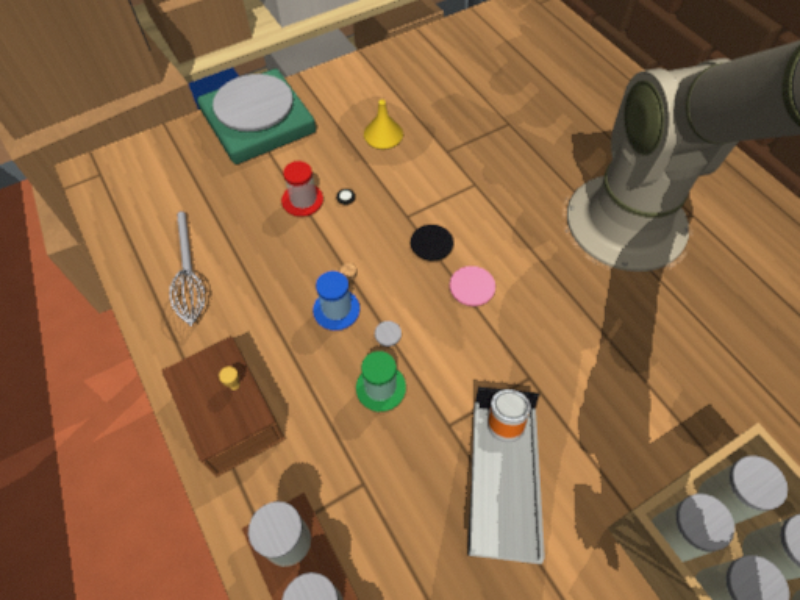

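View pics/top5.png

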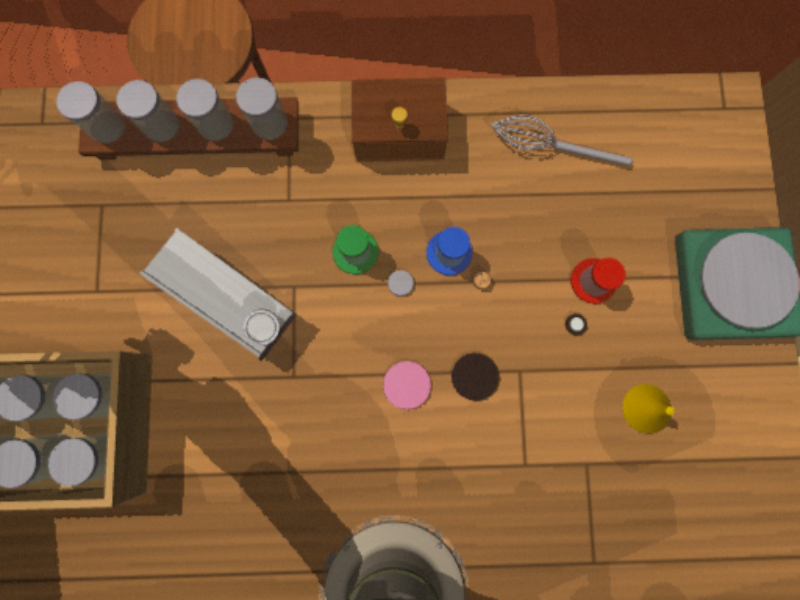

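The tin has slid down upright to the stop, and all three jars stand on their pads. As a numeric check, I'll fit the lid and tin tops in the depth data.

```bash
python3 - <<'E'
from h import *
import pickle
pads=dict(red=(.5355,-.381),blue=(.5962,-.116),green=(.603,.058))
o=np.array([.5175,.2895]);u=np.array([.607,.794]);y=np.array([-.794,.607])
for n in["top","scene"]:
    im=pickle.load(open(n+".pkl","rb"));P=cloud(im).reshape(-1,3)
    for k,c in pads.items():
        m=(np.hypot(P[:,0]-c[0],P[:,1]-c[1])<.05)&(P[:,2]>.083)&(P[:,2]<.1)
        (cx,cy),r=cv2.minEnclosingCircle((P[m,:2]*1000).astype(np.float32))
        Q=P[m];Q=Q[np.hypot(Q[:,0]*1000-cx,Q[:,1]*1000-cy)<24]
        A=np.c_[Q[:,:2],np.ones(len(Q))];co=np.linalg.lstsq(A,Q[:,2],rcond=None)[0]
        print(n,k,"off mm",round(cx-c[0]*1000,1),round(cy-c[1]*1000,1),"r",round(r,1),"z",Q[:,2].mean().round(4),"tilt",np.hypot(*co[:2]).round(3))
    L=np.c_[(P[:,:2]-o)@u,(P[:,:2]-o)@y,P[:,2]]
    m=(abs(L[:,0]+.09)<.05)&(abs(L[:,1])<.04)&(L[:,2]>.066)&(L[:,2]<.1);T=L[m]
    (cx,cy),r=cv2.minEnclosingCircle((T[:,:2]*1000).astype(np.float32))
    A=np.c_[T[:,:2],np.ones(len(T))];co=np.linalg.lstsq(A,T[:,2],rcond=None)[0]
    t=np.arctan(np.hypot(*co[:2]))
    print(n,"tin top",cx,cy,r,T[:,2].mean(),"tilt",t.round(3),"centre est x,z",cx+28*np.sin(t),T[:,2].mean()*1000-28*np.cos(t))
E
```

```text
top red off mm -0.1 -0.1 r 28.3 z 0.0894 tilt 0.009
top blue off mm 0.2 -2.1 r 27.9 z 0.0897 tilt 0.012
top green off mm 1.2 -1.0 r 27.9 z 0.0898 tilt 0.004
top tin top -102.81977844238281 -1.0611056089401245 36.534690856933594 0.07893934776125207 tilt 0.286 centre est x,z -94.92591250385003 52.07511725776524
scene red off mm -2.9 1.2 r 29.4 z 0.0876 tilt 0.007
scene blue off mm -2.6 -2.2 r 28.3 z 0.0875 tilt 0.012
scene green off mm -1.3 -0.9 r 28.4 z 0.0874 tilt 0.001
scene tin top -96.85569763183594 0.8998783826828003 34.750972747802734 0.0766607408470887 tilt 0.13 centre est x,z -93.23676971625595 48.89559433672726
```

```bash
python3 -m jog '[[0,0,0,0],[0,0,0,0],[0,0,0,0]]'; python3 -c "
from station import finish_job
print(finish_job())"
```

```text
time: 34.35
eef_pos: [0.4865, 0.6248, 0.2425]
orientation: [[0.785, -0.617, -0.059], [-0.617, -0.787, 0.017], [-0.057, 0.023, -0.998]]
wrist_force: [0.0, 0.6, -0.7]
gripper_width: 0.0925
the job is handed in; nothing more can be done
None
```

I put the red, green and blue jars on the pads of their lids' colours. I then let the tin go upright over the lane entry, and it slid down to the stop. The job was handed in at about 34 s of the 99 s allowed, with the arm raised and clear of everything. It gave no verdict, so these results are from my own last checks:

- **Jars:** each is within about 3.5 mm of its pad's centre (limit 15 mm), with lid tops at 87–90 mm (expected 88). Tilt is at most 0.012 rad (limit 0.12).
- **Tin:** its centre is at lane x about -93 to -95 mm, y within about 1 mm and z 49–52 mm, all inside the limits.
- **Disagreement:** the two cameras gave the tin's tilt as 0.29 rad and 0.13 rad. The true value should be about 0.28 rad, the lane's slope, and both are under the 0.45 limit. I put the lower reading down to other points, such as the stop plate, getting into that fit.
- **Not checked directly:** I did not time the tin in the upper half of the lane. I lowered it to within about a millimetre of the expected contact height before opening the gripper, so it should have been there well over the required 0.05 s.

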